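# Close up a row of heating blocks in the alignment guide

## Task

Stand the three heating blocks in one straight row in the steel L-shaped guide, in order of length with the longest at the guide's short leg: long sides flush along the long rail, the longest block touching the short leg, no gaps between blocks. Finish by pressing the free end of the row towards the short leg with a firm push of about 15 N held for a moment, so that it closes up, and never press a block with more than 30 N. Leave the things standing around where they are.

Things in the scene. Friction and masses are not known exactly. Their poses are not given: they have to be found in the camera images.
- guide: L-shaped steel guide screwed to the worktop, legs 14 mm high, 24 mm wide. Origin: inner corner, at worktop height. The long rail runs 280 mm from there along the guide's -y, its inner face is the plane x = 0; the short leg runs 82 mm along -x, its inner face is the plane y = 0. Blocks stand on the worktop inside the L (x < 0, nearer the robot; y < 0)
- block_long: solid aluminium heating block with two rows of four 19 mm tube wells in its top: 100 mm long (its own y), 56 mm wide (its own x), 64 mm high; origin at the centre of its underside, z up. A half turn makes no difference. It starts on the 10 mm thick grey board over the sink, as do the other two
- block_mid: solid aluminium heating block with two rows of four 14 mm tube wells in its top: 80 mm long (its own y), 56 mm wide (its own x), 64 mm high; origin at the centre of its underside, z up. A half turn makes no difference
- block_short: solid aluminium heating block with two rows of two 22 mm tube wells in its top: 60 mm long (its own y), 56 mm wide (its own x), 64 mm high; origin at the centre of its underside, z up. A half turn makes no difference
- sample: bystander: white plastic sample bottle, 42 mm across, 78 mm high, standing; origin at the centre of its underside
- timer: bystander: white digital timer, 42 x 70 x 59 mm high; origin at the centre of its underside
- marker: bystander: marker pen lying on the grey board, 135 mm long, 17 mm thick; origin at the middle of its underside
- small_beaker: bystander: small open clear beaker, 58 mm across, 70 mm high; origin at the centre of its underside
Not all that is in view belongs to the job. Leave any blue or purple look-alike of the block_short alone.

How it is judged:
By the outcome, as a careful person would: the job done as asked, in the order asked, and still so for the second after the job is handed in, with the robot touching nothing.
It also fails if it takes over 72 s, if anything falls off the work surface, if the arm or the gripper's body presses on something with over 40 N, if the wrist force passes 120 N, or if a joint passes its speed limit or range.

## Robot

A 6-joint arm with a two-finger parallel gripper is mounted at the origin on a cart in front of the work surface, level with it; the furniture and walls round the work are solid. World frame = base frame: x ahead of the robot, y to its left, z up, the work surface at z = 0. Lengths are in m, angles in rad, forces in N, time in s.
With the tool pointing down it reaches from about 0.275 to 1 m from the base axis. Payload 8.4 kg.
Tool frame: the origin (TCP) lies on the centre line of the jaws, within the pads' length; the fingertips stand r.tip_extent ahead of it and the grasp point (between the pads) lies 5 mm behind it (r.tip_extent is the distance from the TCP to the fingertips, in m); z points along the fingers, y is the line along which they close (so a half turn about z gives the same grasp; the last joint's range is limited). The gripper opens to 85 mm and grips with 20 to 120 N. Pads are 22 mm wide; open, the fingers measure 114 mm over their backs; the gripper's body (76 mm by 85 mm) begins 54 mm behind the grasp point. The pads swing forward as they close: fully open they stand 13 mm farther back than shut.
Start: joints at [-0.002, 0.353, 1.633, -0, 1.155, -0.002], TCP at [0.625, -0, 0.214] pointing down, gripper open.
Joint ranges: [-2.63, 2.63], [-0.92, 2.1], [0.06, 2.66], [-1.3, 4.44], [0, 2.69], [-3.02, 3.02]. Speed limits (rad/s): [2.22, 2.22, 2.79, 3.14, 3.14, 3.14].

## Interface

Orientations are given as a rotation vector (axis times angle).
In Python, from workcell import r gives the robot as it stands.
- The arm moves only by the tool move_arm, never from a script. Its argument "deltas" is a list of rows, each a list of 6 numbers: the shift along the tool's x, y, z in mm, then the turn, a rotation vector about the tool's x, y, z in degrees. In form: [[tx, ty, tz, ax, ay, az], ...]. A call has 1 to 5 rows; each row shifts and turns the commanded pose from where the row before left it, along the tool's axes as they then stand; what a row does not reach is not made up. A row lasts 1/8 s, in which the tool goes at most 62.5 mm and 10.7 degrees, less where a joint would pass 70% of its speed; a pose out of reach is approached as far as the arm can. A call with a gripper value outside its range is refused whole. "grip" is the finger opening in mm, from 0 to 85.4, set as the call begins (left out, the last holds). The fingers move at their own pace and stop on an object; "squeeze" is the grip in N (left out, the last holds). Time passes only in rows, so rows that do not move let the fingers close. It gives the time, the measured TCP pose, the force, the opening and the grip force at its end, in the units of the state.
- r.read_state(): the state, without advancing time (a new reading comes with each control period).
- r.read_camera(name): name is "scene" or "side" or "wrist"; returns a dict with "frame" (384x512x3 uint8, red, green, blue), "fx", "fy", "cx", "cy" (pixels), "rvec" (rotation vector, rad) and "tvec" (3), from world to camera coordinates, as OpenCV has them. Camera axes: x right, y down, z forward; pixel columns grow to the right and rows downward; lengths in m; the calibration is good to about 2 mm. A picture is of the moment at which its call begins. There is no depth.
- r.finish_job(): hands the job in; it is judged then, once.
The state is a dict: "time": time; "joints": joint angles; "qd": joint speeds; "joint_torque": joint torques, N m; "eef_pos": TCP position; "ee_rot": TCP orientation; "force": force on the tool from outside, world axes, zero at the start; "moment": the same for the moment, N m; "opening": finger opening in m; "gripper_force": force on a finger pad.
Only numpy, scipy, OpenCV 4.12 (cv2) and the standard library are available. Lean on these libraries where they do the work, as an engineer would, in place of code of your own. Each camera call takes 0.05 s, during which the arm holds its last target. There are 200 camera calls.

## Working session

There is one attempt and no reset: what is moved stays moved. The work goes in short steps, Python scripts to look and compute and a tool call to move; the robot and the scene stay as the last step left them, time stands still between calls to the robot, and variables do not carry over. Pictures are saved under pics/ and viewed, at most 11 in all, crops included, and the job is handed in when it is done.

Besides the shell and the picture viewer there is one more tool, called by a JSON object that holds its "fn" and its "kwargs". move_arm: Moves the arm, as the interface text tells. Its arguments: {"type":"object","properties":{"deltas":{"type":"array","items":{"type":"array","items":{"type":"number"}}},"grip":{"type":"number"},"squeeze":{"type":"number"}},"required":["deltas"]}

```bash
mkdir -p pics; ls
python3 - <<'E'
from workcell import r
import cv2,numpy as np
print(r.tip_extent, r.read_state())
for n in("scene","side","wrist"):
    c=r.read_camera(n); cv2.imwrite(f"pics/{n}0.png",c["frame"][:,:,::-1]); print(n,c["fx"],c["fy"],c["cx"],c["cy"],c["rvec"],c["tvec"])
E
```

```text
pics
0.014 {'time': 0.0, 'joints': array([-2.38594542e-03,  3.53627202e-01,  1.63414180e+00, -1.53201807e-05,
        1.15520107e+00, -2.44459984e-03]), 'qd': array([-0.00065073, -0.00023026,  0.00054883,  0.00129441,  0.0008367 ,
       -0.00036424]), 'joint_torque': array([-2.03471049e-03, -6.05236173e+01, -3.42063046e+01, -2.62302356e-04,
        9.48130677e-03,  3.61521288e-06]), 'eef_pos': array([6.24495809e-01, 4.93712113e-06, 2.12871502e-01]), 'ee_rot': array([-2.22068581e+00, -2.22082983e+00,  1.54135516e-03]), 'force': array([0.55427784, 0.4605492 , 0.24449252]), 'moment': array([-0.0451418 ,  0.00595369,  0.07578624]), 'gripper_force': 0.0, 'opening': 0.08526138902945962}
scene 349.3678932343772 349.3678932343772 253.79688844012568 193.5857012109465 [ 2.21273265 -1.18513868  0.4196527 ] [-0.37449683  0.35100845  0.95074113]
side 394.73246679094126 394.73246679094126 252.23237207202786 191.90046878077388 [ 0.11819907  2.69208374 -1.56346103] [0.55117684 0.08095289 1.02605871]
wrist 320.64743557754593 320.64743557754593 247.72382342220007 191.50242699437482 [-2.87735242e+00 -1.22481716e-03  8.88393605e-04] [-0.62455284 -0.0338952   0.37778128]
```

View pics/scene0.png

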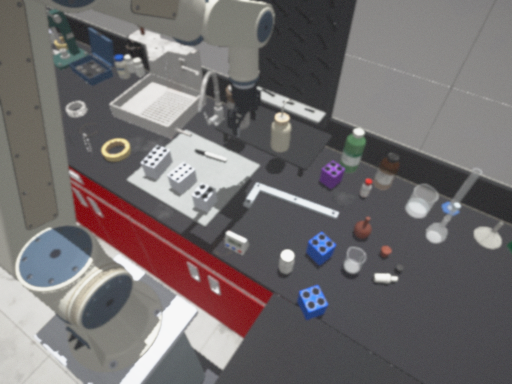

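View pics/side0.png

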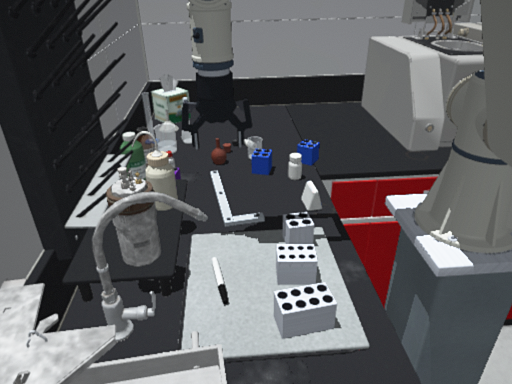

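View pics/wrist0.png

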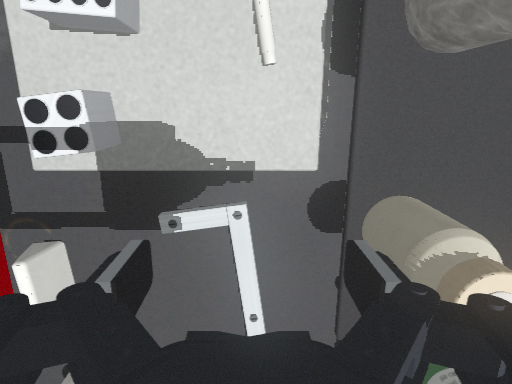

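The pictures show the three white blocks on the board: long at scene (157,155), mid (181,172), short (204,190). The guide is at scene (250,185)–(337,213). In the wrist view its corner is near (230,222), with the long rail running towards -y.

```bash
cat > h.py <<'E'
from workcell import r
import cv2,numpy as np
from scipy.spatial.transform import Rotation as Ro
def cam(n,save=None):
    c=r.read_camera(n)
    if save: cv2.imwrite(f"pics/{save}.png",c["frame"][:,:,::-1])
    return c
def cast(c,uv,z):
    uv=np.atleast_2d(np.float64(uv)); R=Ro.from_rotvec(c["rvec"]).as_matrix(); C=-R.T@c["tvec"]
    d=np.c_[(uv[:,0]-c["cx"])/c["fx"],(uv[:,1]-c["cy"])/c["fy"],np.ones(len(uv))]@R
    return C+d*((z-C[2])/d[:,2])[:,None]
def st():
    s=r.read_state(); R=Ro.from_rotvec(s["ee_rot"]).as_matrix()
    print("t",s["time"],"pos",s["eef_pos"].round(4),"x",R[:,0].round(4),"y",R[:,1].round(4),"z",R[:,2].round(4),"F",s["force"].round(1),"op",round(s["opening"],4),"gf",round(s["gripper_force"],1),"q6",s["joints"].round(2)); return s
E
python3 - <<'E'
from h import *
np.set_printoptions(precision=4,suppress=True)
w=cam("wrist"); s=cam("scene"); d=cam("side")
print("camw",-Ro.from_rotvec(w["rvec"]).as_matrix().T@w["tvec"]); st()
print("blocks scene\n",cast(s,[(157,154),(181,171),(205,190)],.074))
print("blocks side\n",cast(d,[(305,296),(296,252),(298,218)],.074))
print("short w",cast(w,[(18,98),(84,90),(98,150),(33,158)],.074))
print("guide w",cast(w,[(230,226),(248,335),(172,232),(246,203)],.014))
print("scene: sample/timer/beaker base",cast(s,[(287,268),(236,246),(354,268)],0.01), "marker",cast(s,[(195,150),(226,158)],.02))
big=cv2.resize(w["frame"][180:350,140:300,::-1],None,fx=4,fy=3.5*1.0,interpolation=cv2.INTER_CUBIC); cv2.imwrite("pics/g.png",big)
E
```

```text
camw [0.6248 0.0664 0.3732]
t 0.3 pos [0.6248 0.     0.2133] x [-0.  1.  0.] y [ 1.      0.     -0.0005] z [-0.0005  0.     -1.    ] F [-0.3 -1.   0.3] op 0.0853 gf 0.0 q6 [-0.    0.35  1.63  0.    1.16 -0.  ]
blocks scene
 [[0.4931 0.2958 0.074 ]
 [0.4779 0.1692 0.074 ]
 [0.4572 0.0473 0.074 ]]
blocks side
 [[0.4802 0.2928 0.074 ]
 [0.4743 0.1674 0.074 ]
 [0.4475 0.0426 0.074 ]]
short w [[0.4188 0.0721 0.074 ]
 [0.4788 0.079  0.074 ]
 [0.4848 0.0255 0.074 ]
 [0.4228 0.0179 0.074 ]]
guide w [[ 0.6035 -0.0735  0.014 ]
 [ 0.6252 -0.227   0.014 ]
 [ 0.5337 -0.0813  0.014 ]
 [ 0.6227 -0.0447  0.014 ]]
scene: sample/timer/beaker base [[ 0.3938 -0.3067  0.01  ]
 [ 0.3709 -0.1364  0.01  ]
 [ 0.5046 -0.4731  0.01  ]] marker [[0.6241 0.2373 0.02  ]
 [0.6555 0.1123 0.02  ]]
```

View pics/g.png

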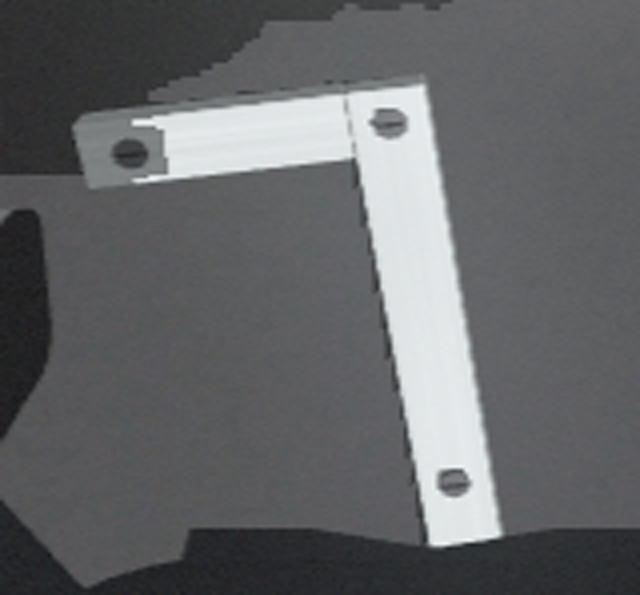

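Crop shows the guide's inner corner at wrist pixel (228.5,225); rail's inner edge goes to about (247,336). I'll move the camera over the blocks.

{"fn": "move_arm", "kwargs": {"deltas": [[50, -36, -15, 0, 0, 0], [50, -36, -15, 0, 0, 0], [50, -36, -15, 0, 0, 0], [50, -36, -15, 0, 0, 0], [0, 0, 0, 0, 0, 0]]}}

```text
time: 0.92
eef_pos: [0.4815, 0.2001, 0.2741]
ee_rot: [2.217, 2.226, 0.004]
force: [1.3, -0.6, -0.1]
opening: 0.0852
gripper_force: 0.0
```

Run:
```python
from h import *
np.set_printoptions(precision=4,suppress=True)
st(); w=cam("wrist","w1"); np.save("w1.npy",w,allow_pickle=True)
```

```text
t 0.925 pos [0.4815 0.2001 0.2741] x [-0.0044  1.      0.0016] y [1.     0.0044 0.0016] z [ 0.0016  0.0016 -1.    ] F [ 1.3 -0.6 -0.1] op 0.0852 gf 0.0 q6 [0.39 0.13 1.78 0.   1.22 0.39]
```

View pics/w1.png

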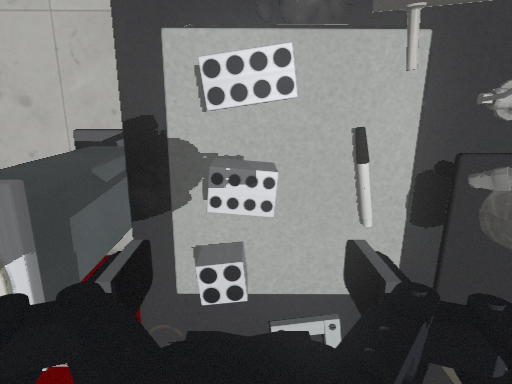

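Wrist view shows all three blocks lying crosswise: long (248,77), mid (243,188), short (221,284), with their wells as dark discs. I'll take the well centres for poses, and fit the guide edges too.

```bash
cat >> h.py <<'E'
def wells(c,box,n,z,th=70):
    x0,y0,x1,y1=box; g=cv2.cvtColor(c["frame"],cv2.COLOR_RGB2GRAY)[y0:y1,x0:x1]
    k,_,S,P=cv2.connectedComponentsWithStats((g<th).astype(np.uint8))
    ok=[i for i in range(1,k) if 50<S[i,4]<900 and S[i,0]>0 and S[i,1]>0 and S[i,0]+S[i,2]<x1-x0 and S[i,1]+S[i,3]<y1-y0]
    p=cast(c,P[ok]+[x0,y0],z)[:,:2]
    print(len(ok),"wells of",n,"areas",S[ok,4]); m=p.mean(0); u,s,v=np.linalg.svd(p-m)
    print("centre",m,"axis deg",np.degrees(np.arctan2(v[0,1],v[0,0]))%180,"s",s); return m,p
E
python3 - <<'E'
from h import *
np.set_printoptions(precision=4,suppress=True)
w=np.load("w1.npy",allow_pickle=True).item()
for b,n in(((197,42,299,112),8),((205,158,280,217),8),((192,240,250,308),4)):
    m,p=wells(w,b,n,.074); print(p)
E
```

```text
1 wells of 8 areas [127]
centre [0.4415 0.305 ] axis deg 0.0 s [0.]
[[0.4415 0.305 ]]
8 wells of 8 areas [110 100  96  72  85  82  82  79]
centre [0.4753 0.1686] axis deg 174.98977609959582 s [0.0633 0.0397]
[[0.4465 0.185 ]
 [0.4664 0.1834]
 [0.4862 0.182 ]
 [0.5063 0.18  ]
 [0.4443 0.157 ]
 [0.4643 0.1554]
 [0.4843 0.1538]
 [0.5043 0.1522]]
4 wells of 4 areas [190 192 182 185]
centre [0.4496 0.0483] axis deg 5.0559402024987605 s [0.0299 0.0282]
[[0.4628 0.064 ]
 [0.4332 0.0607]
 [0.4662 0.0361]
 [0.4364 0.0326]]
```

Run:
```python
from h import *
np.set_printoptions(precision=4,suppress=True)
w=np.load("w1.npy",allow_pickle=True).item()
m,p=wells(w,(190,35,305,120),8,.074,80);print(p)
m,p=wells(w,(190,35,305,120),8,.074,50);print(p)
```

```text
6 wells of 8 areas [184 183 230 230 207 217]
centre [0.4733 0.2993] axis deg 24.172410549599846 s [0.0676 0.0282]
[[0.5175 0.3159]
 [0.4923 0.312 ]
 [0.4678 0.3078]
 [0.4431 0.304 ]
 [0.472  0.28  ]
 [0.4472 0.2763]]
0 wells of 8 areas []
centre [nan nan] axis deg 0.0 s []
[]h.py:20: RuntimeWarning: Mean of empty slice.
  print(len(ok),"wells of",n,"areas",S[ok,4]); m=p.mean(0); u,s,v=np.linalg.svd(p-m)
  ret = um.true_divide(
```

Long: (0.482,0.296) axis 9°; mid: (0.475,0.169) axis -4.6°; short: (0.450,0.048) axis 6.4°. I'll go to the long block and fit the guide edges meanwhile.

{"fn": "move_arm", "kwargs": {"deltas": [[48, 0.5, 0, 0, 0, 0], [48, 0.5, 0, 0, 0, 0], [0, 0, 18, 0, 0, 10.16], [0, 0, 18, 0, 0, 10.16], [0, 0, 18, 0, 0, 10.16]]}}

```text
time: 1.6
eef_pos: [0.4849, 0.2919, 0.2174]
ee_rot: [2.732, 1.55, -0.001]
force: [0.2, 0.4, 0.1]
opening: 0.0854
gripper_force: 0.0
```

{"fn": "move_arm", "kwargs": {"deltas": [[0, 0, 18, 0, 0, 10.16], [0, 0, 18, 0, 0, 10.16], [0, 0, 18, 0, 0, 10.16], [0, 0, 18, 0, 0, 10.16], [0, 0, 18, 0, 0, 10.16]]}}

```text
time: 2.22
eef_pos: [0.4849, 0.2917, 0.1275]
ee_rot: [3.133, 0.227, -0.001]
force: [1.1, -0.7, -0.1]
opening: 0.0849
gripper_force: 0.0
```

Run:
```python
from h import *
np.set_printoptions(precision=5,suppress=True)
st()
g=cv2.imread("pics/wrist0.png",0).astype(float)
w=dict(fx=320.64743557754593,fy=320.64743557754593,cx=247.72382342220007,cy=191.50242699437482,rvec=np.array([-2.87735242,-1.22481716e-03,8.88393605e-04]),tvec=np.array([-0.62455284,-0.0338952,0.37778128]))
def edge(a,lo,hi): # subpixel strongest gradient
    i=np.argmax(np.abs(np.diff(a[lo:hi])))+lo; m=(a[max(i-3,0)]+a[i+4])/2; k=np.arange(i-3,i+5)
    s=a[k]; o=np.argsort(s); return np.interp(m,s[o],k[o])
sl=cast(w,[(u,edge(g[:,u],218,240)) for u in range(184,224)],.014)
ra=cast(w,[(edge(g[v],int(228+(v-225)*.168)-7,int(228+(v-225)*.168)+8),v) for v in range(236,328)],.014)
for n,p in(("short",sl),("rail",ra)):
    l=cv2.fitLine(p[:,:2].astype(np.float32),cv2.DIST_HUBER,0,1e-3,1e-3).ravel(); print(n,l,np.degrees(np.arctan2(l[1],l[0]))); globals()[n]=l
A=np.c_[short[:2],-rail[:2]]; k=np.linalg.solve(A,rail[2:]-short[2:]); print("corner",short[2:]+k[0]*short[:2])
```

```text
t 2.225 pos [0.4849 0.2917 0.1275] x [ 0.9895  0.1444 -0.0005] y [ 0.1444 -0.9895  0.0007] z [-0.0004 -0.0007 -1.    ] F [ 1.1 -0.7 -0.1] op 0.0849 gf 0.0 q6 [ 0.54  0.36  1.84 -0.    0.94  1.97]
short [ 0.99036  0.13851  0.56998 -0.07634] 7.961887
rail [ 0.13814 -0.99041  0.6117  -0.1445 ] -82.05981
corner [ 0.60158 -0.07192]
```

{"fn": "move_arm", "kwargs": {"deltas": [[-2, -4.6, 0, 0, 0, -0.7], [0, 0, 25, 0, 0, 0], [0, 0, 25, 0, 0, 0], [0, 0, 24, 0, 0, 0], [0, 0, 0, 0, 0, 0]]}}

```text
time: 2.85
eef_pos: [0.4809, 0.2966, 0.0538]
ee_rot: [3.129, 0.263, -0.004]
force: [-0.8, -0.1, 0.8]
opening: 0.0855
gripper_force: 0.0
```

{"fn": "move_arm", "kwargs": {"deltas": [[0, 0, 0, 0, 0, 0], [0, 0, 0, 0, 0, 0], [0, 0, 0, 0, 0, 0], [0, 0, 0, 0, 0, 0]], "grip": 40, "squeeze": 30}}

```text
time: 3.35
eef_pos: [0.4816, 0.2975, 0.0552]
ee_rot: [-3.131, -0.258, -0.001]
force: [-0.8, 0.1, 0.1]
opening: 0.04
gripper_force: 0.0
```

```bash
python3 -c "
from h import *
st()"
```

```text
t 3.35 pos [0.4816 0.2975 0.0552] x [9.865e-01 1.640e-01 6.000e-04] y [ 1.640e-01 -9.865e-01 -2.000e-04] z [ 6.e-04  3.e-04 -1.e+00] F [-0.8  0.1  0.1] op 0.04 gf 0.0 q6 [ 0.55  0.46  1.88 -0.    0.8   1.96]
```

```bash
python3 -c "
from h import *
c=cam('side');f=c['frame'][180:384,160:400,::-1];w=cam('wrist')['frame'][:,:,::-1]
cv2.imwrite('pics/a.png',np.vstack([cv2.resize(f,(400,340)),cv2.resize(w,(400,260))[:, :]]))"
```

```text
(no output)
```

View pics/a.png

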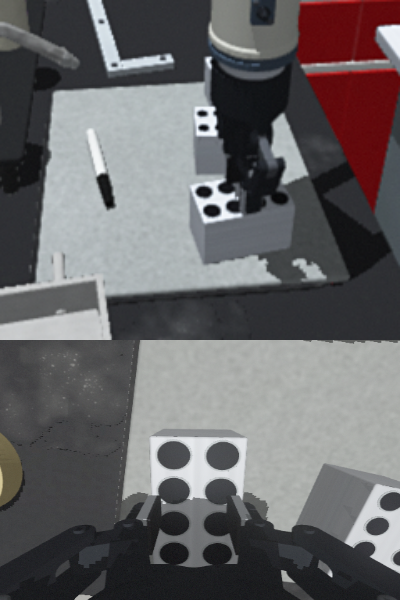

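```bash
python3 -c "
from h import *
s=st();R=Ro.from_rotvec(s['ee_rot']).as_matrix();o=[]
for n,b in(('side',(240,230,360,350)),('wrist',(130,100,330,300))):
    c=cam(n);x0,y0,x1,y1=b;k=390/(x1-x0);im=cv2.resize(c['frame'][y0:y1,x0:x1,::-1],(390,390),interpolation=cv2.INTER_CUBIC)
    for y,col in((.02,(0,0,255)),(.028,(0,255,0))):
      for sg in(1,-1):
        for z in(.014,.0,-.02):
          P=s['eef_pos']+R@np.array([0,sg*y,z]);q=cv2.projectPoints(P[None],c['rvec'],c['tvec'],np.array([[c['fx'],0,c['cx']],[0,c['fy'],c['cy']],[0,0,1]]),None)[0].ravel()
          cv2.circle(im,(int((q[0]-x0)*k),int((q[1]-y0)*k)),3,col,-1)
    o.append(im)
cv2.imwrite('pics/b.png',np.hstack(o))"
```

```text
t 3.45 pos [0.4815 0.2974 0.0549] x [9.865e-01 1.639e-01 2.000e-04] y [ 1.639e-01 -9.865e-01 -1.000e-04] z [ 2.e-04  1.e-04 -1.e+00] F [-0.  -0.5 -0.1] op 0.0396 gf 0.0 q6 [ 0.55  0.46  1.88 -0.    0.8   1.96]
```

View pics/b.png

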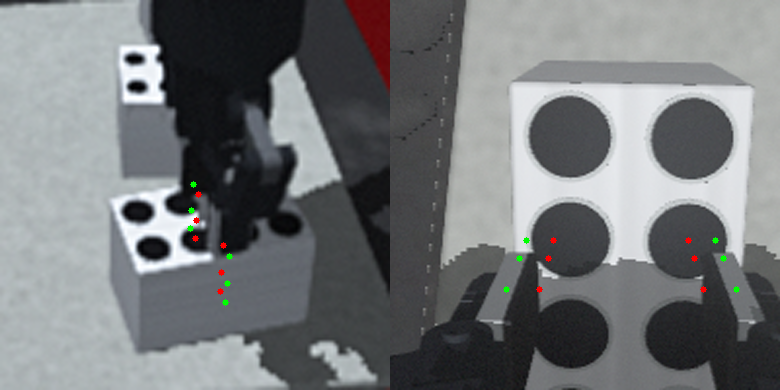

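The fingers closed above the block: side and wrist views both put the tips (side 312,308) near z≈0.08 while the state gives the TCP at 0.055, so tips lie higher than stated. I'll open, go lower watching the force, and grip again.

{"fn": "move_arm", "kwargs": {"deltas": [[0, 0, 0, 0, 0, 0], [0, 0, 0, 0, 0, 0], [0, 0, 0, 0, 0, 0], [0, 0, 0, 0, 0, 0]], "grip": 85}}

```text
time: 4.05
eef_pos: [0.4814, 0.2974, 0.0547]
ee_rot: [3.131, 0.258, -0.0]
force: [0.0, -0.6, 0.1]
opening: 0.0846
gripper_force: 0.0
```

{"fn": "move_arm", "kwargs": {"deltas": [[0, 1, 8, 0, 0, 0], [0, 0, 8, 0, 0, 0], [0, 0, 0, 0, 0, 0]]}}

```text
time: 4.42
eef_pos: [0.4809, 0.2959, 0.0376]
ee_rot: [3.13, 0.258, -0.003]
force: [0.6, -0.4, -0.1]
opening: 0.085
gripper_force: 0.0
```

```bash
python3 -c "
from h import *
st()
c=cam('wrist')
cv2.imwrite('pics/c.png',np.hstack([c['frame'][:,:,::-1],cv2.resize(cam('side')['frame'][200:360,230:350,::-1],(288,384))]))"
```

```text
t 4.425 pos [0.4809 0.2959 0.0376] x [ 0.9865  0.1636 -0.0018] y [ 1.636e-01 -9.865e-01  7.000e-04] z [-0.0016 -0.001  -1.    ] F [ 0.6 -0.4 -0.1] op 0.085 gf 0.0 q6 [ 0.55  0.49  1.89 -0.    0.76  1.96]
```

View pics/c.png

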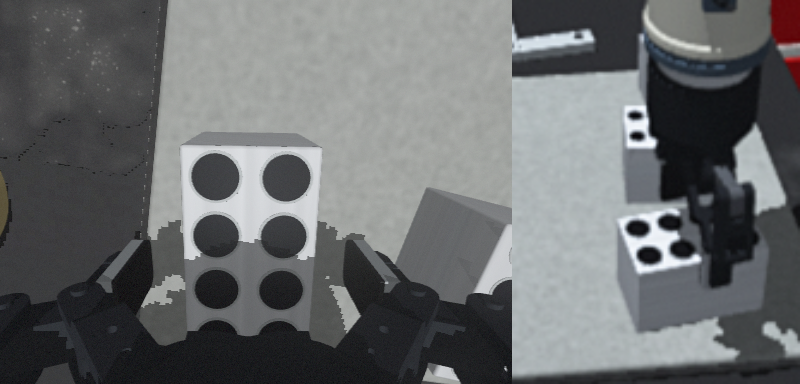

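```bash
python3 -c "
from h import *
c=cam('side')
for z in(.02,.03,.04,.05,.06,.07,.08): print(z,cast(c,[(317.5,319.6)],z)[0].round(4),'b',cast(c,[(240+235/3.25,230+252/3.25)],z)[0].round(4))
c=cam('wrist')
for z in(.02,.04,.06,.075): print(z,cast(c,[(147,240),(349,240)],z).round(4).tolist())
"
```

```text
0.02 [0.4555 0.3003 0.02  ] b [0.4588 0.2702 0.02  ]
0.03 [0.4582 0.3092 0.03  ] b [0.4614 0.2796 0.03  ]
0.04 [0.4609 0.3181 0.04  ] b [0.4641 0.289  0.04  ]
0.05 [0.4636 0.327  0.05  ] b [0.4667 0.2984 0.05  ]
0.06 [0.4662 0.3359 0.06  ] b [0.4693 0.3079 0.06  ]
0.07 [0.4689 0.3447 0.07  ] b [0.4719 0.3173 0.07  ]
0.08 [0.4716 0.3536 0.08  ] b [0.4745 0.3267 0.08  ]
0.02 [[0.4593, 0.3546, 0.02], [0.4792, 0.2346, 0.02]]
0.04 [[0.469, 0.3494, 0.04], [0.4867, 0.2428, 0.04]]
0.06 [[0.4788, 0.3441, 0.06], [0.4942, 0.251, 0.06]]
0.075 [[0.4861, 0.3402, 0.075], [0.4999, 0.2572, 0.075]]
```

Ray casts put the open tips about 35 mm behind the reported TCP (c.png: tips at wrist (147,240),(349,240), side (317,320) → z≈0.07). I'll go 20 mm lower and close.

{"fn": "move_arm", "kwargs": {"deltas": [[0, 0, 7, 0, 0, 0], [0, 0, 7, 0, 0, 0], [0, 0, 6, 0, 0, 0], [0, 0, 0, 0, 0, 0]]}}

```text
time: 5.12
eef_pos: [0.4811, 0.2961, 0.018]
ee_rot: [3.13, 0.258, -0.002]
force: [0.1, 0.1, 0.8]
opening: 0.085
gripper_force: 0.0
```

{"fn": "move_arm", "kwargs": {"deltas": [[0, 0, 0, 0, 0, 0], [0, 0, 0, 0, 0, 0], [0, 0, 0, 0, 0, 0], [0, 0, 0, 0, 0, 0]], "grip": 40, "squeeze": 30}}

```text
time: 5.62
eef_pos: [0.4818, 0.2966, 0.019]
ee_rot: [-3.131, -0.258, -0.001]
force: [-0.5, 0.3, 4.4]
opening: 0.0556
gripper_force: 32.8
```

```bash
python3 -c "
from h import *
st()"
```

```text
t 5.625 pos [0.4818 0.2966 0.019 ] x [9.865e-01 1.637e-01 6.000e-04] y [ 1.637e-01 -9.865e-01 -3.000e-04] z [ 5.e-04  3.e-04 -1.e+00] F [-0.5  0.3  4.4] op 0.0556 gf 32.8 q6 [0.55 0.52 1.9  0.   0.73 1.96]
```

{"fn": "move_arm", "kwargs": {"deltas": [[0, 0, -15, 0, 0, 0], [0, 0, -28, 0, 0, 0], [0, 0, -28, 0, 0, 0], [0, 0, -28, 0, 0, 0], [0, 0, 0, 0, 0, 0]]}}

```text
time: 6.25
eef_pos: [0.4829, 0.2972, 0.1202]
ee_rot: [-3.129, -0.258, -0.006]
force: [-0.4, 0.5, -2.9]
opening: 0.0556
gripper_force: 33.0
```

{"fn": "move_arm", "kwargs": {"deltas": [[1, 20, 0, 0, 0, 0], [2.5, 45, 0, 0, 0, 0], [2.5, 45, 0, 0, 0, 0], [2.5, 45, 0, 0, 0, 0], [2.5, 45, 0, 0, 0, 0]]}}

```text
time: 6.88
eef_pos: [0.5241, 0.0982, 0.1163]
ee_rot: [3.13, 0.258, -0.004]
force: [1.0, 0.2, -2.7]
opening: 0.0558
gripper_force: 33.0
```

{"fn": "move_arm", "kwargs": {"deltas": [[2.5, 45, 0, 0, 0, 0], [2.5, 45, 0, 0, 0, 0], [2.5, 45, 0, 0, 0, 0], [2.5, 45, 0, 0, 0, 0], [2.5, 40, 0, 0, 0, 0]]}}

```text
time: 7.5
eef_pos: [0.5721, -0.1165, 0.1162]
ee_rot: [-3.131, -0.257, 0.004]
force: [0.0, -0.5, -3.4]
opening: 0.0559
gripper_force: 33.0
```

{"fn": "move_arm", "kwargs": {"deltas": [[1, 18, 0, 0, 0, -9.84], [0, 0, 0, 0, 0, -9.84], [0, 0, 0, 0, 0, -9.84], [0, 0, 0, 0, 0, -9.84], [0, 0, 0, 0, 0, -9.84]]}}

```text
time: 8.12
eef_pos: [0.5756, -0.1325, 0.116]
ee_rot: [-2.734, -1.544, 0.004]
force: [-0.2, 0.3, -1.7]
opening: 0.0555
gripper_force: 33.2
```

{"fn": "move_arm", "kwargs": {"deltas": [[0, 0, 0, 0, 0, -9.84], [0, 0, 0, 0, 0, -9.84], [0, 0, 0, 0, 0, -9.84], [0, 0, 0, 0, 0, -9.84], [0, 0, 0, 0, 0, 0]]}}

```text
time: 8.75
eef_pos: [0.5759, -0.1323, 0.1163]
ee_rot: [-2.062, -2.367, 0.002]
force: [0.2, -0.2, -3.1]
opening: 0.056
gripper_force: 33.1
```

```bash
python3 -c "
from h import *
st()"
```

```text
t 8.75 pos [ 0.5759 -0.1323  0.1163] x [-1.372e-01  9.905e-01  8.000e-04] y [ 0.9905  0.1372 -0.0025] z [-2.6e-03  4.0e-04 -1.0e+00] F [ 0.2 -0.2 -3.1] op 0.056 gf 33.1 q6 [-0.23  0.41  1.79 -0.    0.94 -0.37]
```

{"fn": "move_arm", "kwargs": {"deltas": [[0, 0, 30, 0, 0, 0], [0, 0, 30, 0, 0, 0], [0, 0, 26, 0, 0, 0], [0, 0, 15, 0, 0, 0], [0, 0, 1, 0, 0, 0]]}}

```text
time: 9.38
eef_pos: [0.5764, -0.1317, 0.0146]
ee_rot: [-2.062, -2.367, 0.002]
force: [-0.1, -0.3, -2.0]
opening: 0.0558
gripper_force: 33.0
```

{"fn": "move_arm", "kwargs": {"deltas": [[0, 0, 1.5, 0, 0, 0], [0, 0, 1.5, 0, 0, 0], [0, 0, 0, 0, 0, 0]]}}

```text
time: 9.75
eef_pos: [0.5778, -0.1318, 0.0133]
ee_rot: [2.061, 2.37, 0.001]
force: [-0.1, -0.5, -2.6]
opening: 0.0556
gripper_force: 33.0
```

```bash
python3 -c "
from h import *
st()"
```

```text
t 9.75 pos [ 0.5778 -0.1318  0.0133] x [-1.386e-01  9.903e-01 -4.000e-04] y [9.903e-01 1.386e-01 9.000e-04] z [ 1.e-03 -2.e-04 -1.e+00] F [-0.1 -0.5 -2.6] op 0.0556 gf 33.0 q6 [-0.23  0.56  1.84 -0.    0.74 -0.37]
```

{"fn": "move_arm", "kwargs": {"deltas": [[0, 0, 1, 0, 0, 0], [0, 0, 1, 0, 0, 0], [0, 0, 0, 0, 0, 0]]}}

```text
time: 10.12
eef_pos: [0.5773, -0.1317, 0.0106]
ee_rot: [-2.061, -2.37, 0.0]
force: [-0.4, -0.2, -2.5]
opening: 0.0559
gripper_force: 33.0
```

{"fn": "move_arm", "kwargs": {"deltas": [[0, 0, 1, 0, 0, 0], [0, 0, 0, 0, 0, 0]]}}

```text
time: 10.38
eef_pos: [0.5773, -0.1317, 0.0096]
ee_rot: [-2.061, -2.371, 0.0]
force: [-0.3, -0.0, -3.2]
opening: 0.0554
gripper_force: 33.0
```

{"fn": "move_arm", "kwargs": {"deltas": [[0, 0, 0.5, 0, 0, 0], [0, 0, 0, 0, 0, 0]]}}

```text
time: 10.62
eef_pos: [0.5774, -0.1317, 0.0092]
ee_rot: [-2.061, -2.371, 0.0]
force: [-0.6, -0.3, -2.1]
opening: 0.0558
gripper_force: 33.0
```

{"fn": "move_arm", "kwargs": {"deltas": [[0, 1.5, 0.5, 0, 0, 0], [0, 1, 0, 0, 0, 0], [0, 0, 0, 0, 0, 0]]}}

```text
time: 11.0
eef_pos: [0.58, -0.1314, 0.009]
ee_rot: [2.061, 2.371, 0.0]
force: [-4.0, 0.2, 4.9]
opening: 0.0556
gripper_force: 33.8
```

{"fn": "move_arm", "kwargs": {"deltas": [[0, 1, 0, 0, 0, 0], [0, 0, 0, 0, 0, 0]]}}

```text
time: 11.25
eef_pos: [0.5808, -0.1313, 0.009]
ee_rot: [-2.061, -2.371, 0.0]
force: [-4.1, -0.9, 6.2]
opening: 0.0557
gripper_force: 34.0
```

{"fn": "move_arm", "kwargs": {"deltas": [[0, 0.7, 0, 0, 0, 0], [0, 0, 0, 0, 0, 0]]}}

```text
time: 11.5
eef_pos: [0.5811, -0.1312, 0.009]
ee_rot: [-2.061, -2.37, 0.001]
force: [-5.8, -0.7, 7.2]
opening: 0.056
gripper_force: 34.2
```

{"fn": "move_arm", "kwargs": {"deltas": [[0, 0.7, 0, 0, 0, 0], [0, 0, 0, 0, 0, 0]]}}

```text
time: 11.75
eef_pos: [0.5811, -0.1312, 0.0091]
ee_rot: [-2.06, -2.37, 0.002]
force: [-7.7, -1.4, 8.9]
opening: 0.0556
gripper_force: 34.4
```

{"fn": "move_arm", "kwargs": {"deltas": [[0, 0.6, 0, 0, 0, 0], [0, 0, 0, 0, 0, 0]]}}

```text
time: 12.0
eef_pos: [0.5812, -0.1312, 0.0091]
ee_rot: [-2.06, -2.369, 0.003]
force: [-9.4, -3.0, 12.4]
opening: 0.0558
gripper_force: 34.7
```

{"fn": "move_arm", "kwargs": {"deltas": [[2, -0.4, -0.6, 0, 0, 0], [2, 0, 0, 0, 0, 0], [0, 0, 0, 0, 0, 0]]}}

```text
time: 12.38
eef_pos: [0.5807, -0.1276, 0.0091]
ee_rot: [-2.06, -2.371, 0.003]
force: [-6.3, -4.9, 3.4]
opening: 0.0557
gripper_force: 33.5
```

{"fn": "move_arm", "kwargs": {"deltas": [[1, 0, 0, 0, 0, 0], [0, 0, 0, 0, 0, 0]]}}

```text
time: 12.62
eef_pos: [0.5806, -0.1269, 0.0091]
ee_rot: [-2.06, -2.371, 0.003]
force: [-5.6, -6.5, 3.7]
opening: 0.0556
gripper_force: 33.6
```

{"fn": "move_arm", "kwargs": {"deltas": [[0.8, 0, 0, 0, 0, 0], [0, 0, 0, 0, 0, 0]]}}

```text
time: 12.88
eef_pos: [0.5805, -0.1263, 0.0092]
ee_rot: [-2.06, -2.371, 0.004]
force: [-5.3, -6.3, 3.5]
opening: 0.0557
gripper_force: 33.4
```

{"fn": "move_arm", "kwargs": {"deltas": [[0.8, 0, 0, 0, 0, 0], [0, 0, 0, 0, 0, 0]]}}

```text
time: 13.12
eef_pos: [0.5805, -0.1261, 0.0093]
ee_rot: [2.059, 2.372, -0.004]
force: [-5.6, -11.2, 3.1]
opening: 0.0553
gripper_force: 33.2
```

{"fn": "move_arm", "kwargs": {"deltas": [[0.7, 0, 0, 0, 0, 0], [0, 0, 0, 0, 0, 0]]}}

```text
time: 13.38
eef_pos: [0.5806, -0.126, 0.0094]
ee_rot: [2.058, 2.372, -0.005]
force: [-6.9, -14.4, 4.0]
opening: 0.0556
gripper_force: 33.2
```

{"fn": "move_arm", "kwargs": {"deltas": [[-1.6, -0.8, 0, 0, 0, 0], [0, 0, 0, 0, 0, 0]]}}

```text
time: 13.62
eef_pos: [0.5805, -0.1262, 0.0092]
ee_rot: [2.061, 2.371, -0.002]
force: [-2.5, -5.7, 1.3]
opening: 0.0557
gripper_force: 33.4
```

{"fn": "move_arm", "kwargs": {"deltas": [[0, 0, 0, 0, 0, 0], [0, 0, 0, 0, 0, 0], [0, 0, 0, 0, 0, 0]], "grip": 85}}

```text
time: 14.0
eef_pos: [0.5812, -0.1253, 0.0094]
ee_rot: [2.061, 2.37, 0.001]
force: [-0.0, 0.6, -0.6]
opening: 0.0849
gripper_force: 0.0
```

{"fn": "move_arm", "kwargs": {"deltas": [[0, 0, -20, 0, 0, 0], [0, 0, -30, 0, 0, 0], [0, 0, -30, 0, 0, 0], [0, 0, 0, 0, 0, 0]]}}

```text
time: 14.5
eef_pos: [0.5831, -0.1259, 0.093]
ee_rot: [2.058, 2.367, 0.004]
force: [-0.2, 0.4, -0.1]
opening: 0.0849
gripper_force: 0.0
```

```bash
python3 -c "
from h import *
st()
w=cam('wrist','d'); np.save('d.npy',w,allow_pickle=True)"
```

```text
t 14.5 pos [ 0.5831 -0.1259  0.093 ] x [-0.1388  0.9903 -0.002 ] y [0.9903 0.1388 0.0055] z [ 0.0057 -0.0012 -1.    ] F [-0.2  0.4 -0.1] op 0.0849 gf 0.0 q6 [-0.22  0.44  1.8   0.    0.89 -0.35]
```

View pics/d.png

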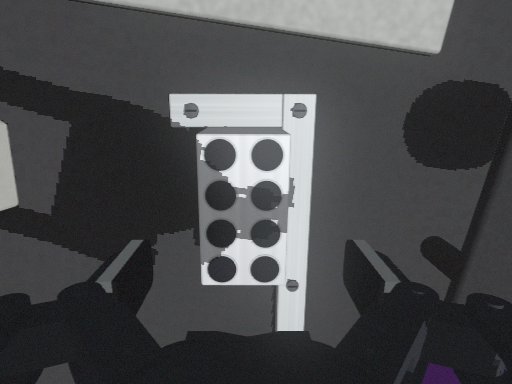

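The picture shows the long block flush at the rail, its end at the short leg (wrist (245,130)). On to the mid block.

{"fn": "move_arm", "kwargs": {"deltas": [[51, -11, 0, 0, 0, 0], [51, -11, 0, 0, 0, 0], [51, -11, 0, 0, 0, 0], [51, -11, 0, 0, 0, 0], [51, -11, 0, 0, 0, 0]]}}

```text
time: 15.18
eef_pos: [0.4897, 0.1208, 0.0888]
ee_rot: [-2.061, -2.37, 0.001]
force: [0.1, -0.1, 0.4]
opening: 0.0854
gripper_force: 0.0
```

{"fn": "move_arm", "kwargs": {"deltas": [[51, -11, 0, 0, 0, -9.68], [0, 0, 0, 0, 0, -9.68], [0, 0, 0, 0, 0, -9.68], [0, 0, 0, 0, 0, -9.68], [0, 0, 0, 0, 0, -9.68]]}}

```text
time: 15.8
eef_pos: [0.4723, 0.1683, 0.0887]
ee_rot: [-0.899, -3.009, 0.001]
force: [0.2, 0.7, -0.9]
opening: 0.0854
gripper_force: 0.0
```

{"fn": "move_arm", "kwargs": {"deltas": [[0, 0, 0, 0, 0, -9.68], [0, 0, 0, 0, 0, -9.68], [0, 0, 0, 0, 0, -9.68], [0, 0, 0, 0, 0, 0]]}}

```text
time: 16.3
eef_pos: [0.4725, 0.1682, 0.0888]
ee_rot: [-0.127, -3.138, 0.001]
force: [-0.4, 0.4, -0.5]
opening: 0.0851
gripper_force: 0.0
```

```bash
cat >> h.py <<'E'
def togo(x,y,yaw): # yaw: wanted direction of tool y, deg
    s=st(); R=Ro.from_rotvec(s["ee_rot"]).as_matrix(); d=R.T@np.array([x-s["eef_pos"][0],y-s["eef_pos"][1],0])*1e3
    print("togo mm",d.round(1),"turn z",round(-((yaw-np.degrees(np.arctan2(R[1,1],R[0,1]))+180)%360-180),2))
E
python3 -c "
from h import *
togo(.4753,.1686,85.4)"
```

```text
t 16.3 pos [0.4725 0.1682 0.0888] x [-0.9967  0.081   0.0012] y [ 8.100e-02  9.967e-01 -5.000e-04] z [-1.2e-03 -4.0e-04 -1.0e+00] F [-0.4  0.4 -0.5] op 0.0851 gf 0.0 q6 [ 0.34  0.33  2.    0.    0.81 -1.15]
togo mm [-2.8  0.6 -0. ] turn z -0.04
```

Down to 0.0175, grip, lift.

{"fn": "move_arm", "kwargs": {"deltas": [[-2.8, 0.6, 10, 0, 0, 0], [0, 0, 25, 0, 0, 0], [0, 0, 20, 0, 0, 0], [0, 0, 14, 0, 0, 0], [0, 0, 1, 0, 0, 0]]}}

```text
time: 16.92
eef_pos: [0.4751, 0.1685, 0.0182]
ee_rot: [-0.127, -3.137, 0.001]
force: [-0.2, -0.3, 0.5]
opening: 0.0847
gripper_force: 0.0
```

{"fn": "move_arm", "kwargs": {"deltas": [[0, 0, 0, 0, 0, 0], [0, 0, 0, 0, 0, 0], [0, 0, 0, 0, 0, 0], [0, 0, 0, 0, 0, 0]], "grip": 40, "squeeze": 30}}

```text
time: 17.42
eef_pos: [0.4765, 0.169, 0.02]
ee_rot: [0.126, 3.138, 0.001]
force: [-1.0, 0.0, 6.6]
opening: 0.0556
gripper_force: 33.4
```

```bash
python3 -c "
from h import *
togo(.4753,.1686,85.4)"
```

```text
t 17.425 pos [0.4765 0.169  0.02  ] x [-0.9968  0.08   -0.0013] y [8.000e-02 9.968e-01 6.000e-04] z [ 1.3e-03  5.0e-04 -1.0e+00] F [-1.   0.   6.6] op 0.0556 gf 33.4 q6 [ 0.34  0.45  2.03  0.    0.66 -1.15]
togo mm [ 1.2 -0.5 -0. ] turn z 0.01
```

{"fn": "move_arm", "kwargs": {"deltas": [[0, 0, -15, 0, 0, 0], [0, 0, -28, 0, 0, 0], [0, 0, -28, 0, 0, 0], [0, 0, -28, 0, 0, 0], [-5, -13, 0, 0, 0, 0]]}}

```text
time: 18.05
eef_pos: [0.4812, 0.1559, 0.1206]
ee_rot: [0.123, 3.135, 0.002]
force: [-0.1, -0.5, -2.3]
opening: 0.0558
gripper_force: 33.0
```

{"fn": "move_arm", "kwargs": {"deltas": [[-15.5, -41, 0, 0, 0, 0], [-15.5, -41, 0, 0, 0, 0], [-15.5, -41, 0, 0, 0, 0], [-15.5, -41, 0, 0, 0, 0], [-15.5, -41, 0, 0, 0, 0]]}}

```text
time: 18.68
eef_pos: [0.5399, -0.0573, 0.1172]
ee_rot: [-0.126, -3.137, 0.0]
force: [1.3, 0.8, -2.4]
opening: 0.0554
gripper_force: 33.0
```

{"fn": "move_arm", "kwargs": {"deltas": [[-15.5, -41, 0, 0, 0, 0], [-15.5, -41, 0, 0, 0, 0], [-15.5, -41, 0, 0, 0, 0], [-15.5, -40, 0, 0, 0, 9.68], [0, 0, 0, 0, 0, 9.68]]}}

```text
time: 19.3
eef_pos: [0.589, -0.2262, 0.1169]
ee_rot: [-0.664, -3.07, 0.001]
force: [-0.5, 0.8, -2.3]
opening: 0.0557
gripper_force: 33.2
```

{"fn": "move_arm", "kwargs": {"deltas": [[0, 0, 0, 0, 0, 9.68], [0, 0, 0, 0, 0, 9.68], [0, 0, 0, 0, 0, 9.68], [0, 0, 0, 0, 0, 9.68], [0, 0, 0, 0, 0, 9.68]]}}

```text
time: 19.92
eef_pos: [0.5881, -0.2231, 0.1168]
ee_rot: [-1.86, -2.529, 0.001]
force: [-0.4, -1.0, -3.1]
opening: 0.0556
gripper_force: 33.3
```

{"fn": "move_arm", "kwargs": {"deltas": [[0, 0, 0, 0, 0, 9.68], [0, 0, 0, 0, 0, 0]]}}

```text
time: 20.18
eef_pos: [0.5883, -0.2229, 0.117]
ee_rot: [-2.059, -2.37, 0.001]
force: [-0.1, 0.3, -1.8]
opening: 0.0556
gripper_force: 33.3
```

```bash
python3 -c "
from h import *
togo(.5904,-.2229,7.95)"
```

```text
t 20.175 pos [ 0.5883 -0.2229  0.117 ] x [-1.397e-01  9.902e-01  9.000e-04] y [ 0.9902  0.1397 -0.0019] z [-2.e-03  6.e-04 -1.e+00] F [-0.1  0.3 -1.8] op 0.0556 gf 33.3 q6 [-0.36  0.46  1.7  -0.    0.98 -0.5 ]
togo mm [-0.2  2.1 -0. ] turn z 0.08
```

{"fn": "move_arm", "kwargs": {"deltas": [[0, 1, 30, 0, 0, 0], [0, 0, 30, 0, 0, 0], [0, 0, 26, 0, 0, 0], [0, 0, 15, 0, 0, 0], [0, 0, 2, 0, 0, 0]]}}

```text
time: 20.8
eef_pos: [0.5896, -0.2223, 0.0142]
ee_rot: [-2.058, -2.371, 0.001]
force: [-0.6, 0.4, -2.4]
opening: 0.0555
gripper_force: 33.2
```

{"fn": "move_arm", "kwargs": {"deltas": [[0, 0, 1, 0, 0, 0], [0, 0, 1, 0, 0, 0], [0, 0, 0, 0, 0, 0]]}}

```text
time: 21.18
eef_pos: [0.5909, -0.2225, 0.014]
ee_rot: [2.061, 2.37, 0.001]
force: [0.2, -0.2, -1.4]
opening: 0.0555
gripper_force: 33.3
```

{"fn": "move_arm", "kwargs": {"deltas": [[0, 0, 1, 0, 0, 0], [0, 0, 0, 0, 0, 0]]}}

```text
time: 21.42
eef_pos: [0.5905, -0.2224, 0.0124]
ee_rot: [2.061, 2.371, 0.0]
force: [-0.1, -0.0, -1.8]
opening: 0.0559
gripper_force: 33.3
```

{"fn": "move_arm", "kwargs": {"deltas": [[0, 0, 1, 0, 0, 0], [0, 0, 1, 0, 0, 0], [0, 0, 0, 0, 0, 0]]}}

```text
time: 21.8
eef_pos: [0.5905, -0.2224, 0.0102]
ee_rot: [-2.061, -2.371, 0.0]
force: [-0.0, 0.1, -2.2]
opening: 0.0555
gripper_force: 33.4
```

{"fn": "move_arm", "kwargs": {"deltas": [[0, 1, 0.5, 0, 0, 0], [0, 1, 0, 0, 0, 0], [0, 0, 0, 0, 0, 0]]}}

```text
time: 22.18
eef_pos: [0.5928, -0.2222, 0.01]
ee_rot: [2.061, 2.37, 0.0]
force: [-2.0, 0.3, 2.1]
opening: 0.0555
gripper_force: 33.8
```

{"fn": "move_arm", "kwargs": {"deltas": [[0, 1, 0, 0, 0, 0], [0, 0, 0, 0, 0, 0]]}}

```text
time: 22.42
eef_pos: [0.5935, -0.222, 0.01]
ee_rot: [2.061, 2.371, -0.0]
force: [-3.0, 0.3, 4.1]
opening: 0.0553
gripper_force: 34.1
```

{"fn": "move_arm", "kwargs": {"deltas": [[0, 0.8, 0, 0, 0, 0], [0, 0, 0, 0, 0, 0]]}}

```text
time: 22.68
eef_pos: [0.5942, -0.222, 0.0101]
ee_rot: [-2.061, -2.371, 0.0]
force: [-4.5, -0.5, 6.3]
opening: 0.0556
gripper_force: 34.3
```

{"fn": "move_arm", "kwargs": {"deltas": [[0, 0.7, 0, 0, 0, 0], [0, 0, 0, 0, 0, 0]]}}

```text
time: 22.92
eef_pos: [0.5942, -0.2219, 0.0101]
ee_rot: [-2.061, -2.37, 0.001]
force: [-5.7, -1.3, 8.1]
opening: 0.0553
gripper_force: 34.6
```

{"fn": "move_arm", "kwargs": {"deltas": [[0, 0.5, 0, 0, 0, 0], [0, 0, 0, 0, 0, 0]]}}

```text
time: 23.18
eef_pos: [0.5942, -0.2219, 0.0101]
ee_rot: [-2.06, -2.369, 0.002]
force: [-8.2, -2.4, 9.7]
opening: 0.0558
gripper_force: 34.8
```

{"fn": "move_arm", "kwargs": {"deltas": [[2, -0.4, -0.6, 0, 0, 0], [2, 0, 0, 0, 0, 0], [0, 0, 0, 0, 0, 0]]}}

```text
time: 23.55
eef_pos: [0.5937, -0.2181, 0.0101]
ee_rot: [-2.061, -2.37, 0.002]
force: [-5.4, -3.6, 2.0]
opening: 0.0556
gripper_force: 33.8
```

{"fn": "move_arm", "kwargs": {"deltas": [[1, 0, 0, 0, 0, 0], [0, 0, 0, 0, 0, 0]]}}

```text
time: 23.8
eef_pos: [0.5936, -0.2173, 0.0101]
ee_rot: [-2.061, -2.37, 0.002]
force: [-4.7, -5.1, 1.3]
opening: 0.0553
gripper_force: 33.8
```

{"fn": "move_arm", "kwargs": {"deltas": [[0.8, 0, 0, 0, 0, 0], [0, 0, 0, 0, 0, 0]]}}

```text
time: 24.05
eef_pos: [0.5935, -0.2169, 0.0101]
ee_rot: [-2.061, -2.37, 0.002]
force: [-4.4, -7.9, 0.8]
opening: 0.0555
gripper_force: 33.6
```

{"fn": "move_arm", "kwargs": {"deltas": [[0.6, 0, 0, 0, 0, 0], [0, 0, 0, 0, 0, 0]]}}

```text
time: 24.3
eef_pos: [0.5935, -0.2169, 0.0101]
ee_rot: [2.061, 2.37, -0.003]
force: [-4.7, -10.0, 0.3]
opening: 0.0558
gripper_force: 33.6
```

{"fn": "move_arm", "kwargs": {"deltas": [[-1.6, -0.8, 0, 0, 0, 0], [0, 0, 0, 0, 0, 0]]}}

```text
time: 24.55
eef_pos: [0.5935, -0.217, 0.0101]
ee_rot: [-2.061, -2.37, -0.0]
force: [-0.4, -0.6, -1.4]
opening: 0.0552
gripper_force: 33.3
```

{"fn": "move_arm", "kwargs": {"deltas": [[0, 0, 0, 0, 0, 0], [0, 0, 0, 0, 0, 0], [0, 0, 0, 0, 0, 0]], "grip": 85}}

```text
time: 24.92
eef_pos: [0.5939, -0.217, 0.0106]
ee_rot: [2.061, 2.37, 0.0]
force: [-0.1, 0.5, -0.5]
opening: 0.0849
gripper_force: 0.0
```

{"fn": "move_arm", "kwargs": {"deltas": [[0, 0, -20, 0, 0, 0], [0, 0, -30, 0, 0, 0], [0, 0, -30, 0, 0, 0], [47, -18, 0, 0, 0, 0], [47, -18, 0, 0, 0, 0]]}}

```text
time: 25.55
eef_pos: [0.5451, -0.1285, 0.0923]
ee_rot: [2.061, 2.368, 0.002]
force: [0.8, 0.8, -0.2]
opening: 0.0854
gripper_force: 0.0
```

{"fn": "move_arm", "kwargs": {"deltas": [[47, -18, 0, 0, 0, 0], [47, -18, 0, 0, 0, 0], [47, -18, 0, 0, 0, 0], [47, -18, 0, 0, 0, -9.83], [0, 0, 0, 0, 0, -9.83]]}}

```text
time: 26.18
eef_pos: [0.446, 0.0494, 0.0916]
ee_rot: [1.615, 2.695, 0.001]
force: [-0.2, -0.0, -0.1]
opening: 0.0851
gripper_force: 0.0
```

{"fn": "move_arm", "kwargs": {"deltas": [[0, 0, 0, 0, 0, -9.83], [0, 0, 0, 0, 0, -9.83], [0, 0, 0, 0, 0, -9.83], [0, 0, 0, 0, 0, -9.83], [0, 0, 0, 0, 0, -9.83]]}}

```text
time: 26.8
eef_pos: [0.4481, 0.0473, 0.0917]
ee_rot: [0.352, 3.12, 0.001]
force: [0.8, -0.0, -0.1]
opening: 0.0851
gripper_force: 0.0
```

{"fn": "move_arm", "kwargs": {"deltas": [[0, 0, 0, 0, 0, -9.83], [0, 0, 0, 0, 0, -9.83], [0, 0, 0, 0, 0, 0]]}}

```text
time: 27.18
eef_pos: [0.448, 0.0472, 0.0915]
ee_rot: [-0.175, 3.135, 0.0]
force: [0.5, 0.1, 0.2]
opening: 0.085
gripper_force: 0.0
```

```bash
python3 -c "
from h import *
togo(.4496,.0483,96.4)"
```

```text
t 27.175 pos [0.448  0.0472 0.0915] x [-0.9938 -0.1112 -0.0016] y [-0.1112  0.9938  0.    ] z [ 1.6e-03  2.0e-04 -1.0e+00] F [0.5 0.1 0.2] op 0.085 gf 0.0 q6 [ 0.1   0.25  2.1   0.    0.78 -1.58]
togo mm [-1.7  0.9  0. ] turn z -0.02
```

{"fn": "move_arm", "kwargs": {"deltas": [[-1.7, 0.9, 12, 0, 0, 0], [0, 0, 25, 0, 0, 0], [0, 0, 21, 0, 0, 0], [0, 0, 14, 0, 0, 0], [0, 0, 1, 0, 0, 0]]}}

```text
time: 27.8
eef_pos: [0.4483, 0.0482, 0.0164]
ee_rot: [0.175, -3.135, 0.0]
force: [-0.4, -0.1, 0.6]
opening: 0.0849
gripper_force: 0.0
```

{"fn": "move_arm", "kwargs": {"deltas": [[0, 0, 0, 0, 0, 0], [0, 0, 0, 0, 0, 0], [0, 0, 0, 0, 0, 0], [0, 0, 0, 0, 0, 0]], "grip": 40, "squeeze": 30}}

```text
time: 28.3
eef_pos: [0.4497, 0.0483, 0.0181]
ee_rot: [-0.176, 3.135, 0.0]
force: [-0.1, 0.2, 8.4]
opening: 0.0556
gripper_force: 32.9
```

```bash
python3 -c "
from h import *
togo(.4496,.0483,96.4)"
```

```text
t 28.3 pos [0.4497 0.0483 0.0181] x [-0.9937 -0.1121 -0.0013] y [-0.1121  0.9937  0.    ] z [ 1.3e-03  2.0e-04 -1.0e+00] F [-0.1  0.2  8.4] op 0.0556 gf 32.9 q6 [ 0.1   0.4   2.14  0.    0.6  -1.58]
togo mm [ 0.1 -0.  -0. ] turn z 0.04
```

{"fn": "move_arm", "kwargs": {"deltas": [[0, 0, -15, 0, 0, 0], [0, 0, -28, 0, 0, 0], [0, 0, -28, 0, 0, 0], [0, 0, -28, 0, 0, 0], [-5, -16, 0, 0, 0, 0]]}}

```text
time: 28.92
eef_pos: [0.4572, 0.0331, 0.1188]
ee_rot: [-0.179, 3.132, 0.0]
force: [-0.1, 0.5, -3.2]
opening: 0.0556
gripper_force: 32.9
```

{"fn": "move_arm", "kwargs": {"deltas": [[-13, -42, 0, 0, 0, 0], [-13, -42, 0, 0, 0, 0], [-13, -42, 0, 0, 0, 0], [-13, -42, 0, 0, 0, 0], [-13, -42, 0, 0, 0, 0]]}}

```text
time: 29.55
eef_pos: [0.5437, -0.1707, 0.1154]
ee_rot: [0.176, -3.135, -0.001]
force: [0.8, 0.9, -2.0]
opening: 0.0556
gripper_force: 33.0
```

{"fn": "move_arm", "kwargs": {"deltas": [[-13, -42, 0, 0, 0, 0], [-13, -42, 0, 0, 0, 0], [-13, -42, 0, 0, 0, 0], [-2, -3, 0, 0, 0, 9.83], [0, 0, 0, 0, 0, 9.83]]}}

```text
time: 30.18
eef_pos: [0.5982, -0.2936, 0.1147]
ee_rot: [-0.372, -3.117, -0.001]
force: [0.5, 0.7, -2.0]
opening: 0.0558
gripper_force: 33.2
```

{"fn": "move_arm", "kwargs": {"deltas": [[0, 0, 0, 0, 0, 9.83], [0, 0, 0, 0, 0, 9.83], [0, 0, 0, 0, 0, 9.83], [0, 0, 0, 0, 0, 9.83], [0, 0, 0, 0, 0, 9.83]]}}

```text
time: 30.8
eef_pos: [0.5981, -0.2928, 0.1149]
ee_rot: [-1.633, -2.681, 0.001]
force: [-0.1, 0.3, -2.0]
opening: 0.0556
gripper_force: 33.2
```

{"fn": "move_arm", "kwargs": {"deltas": [[0, 0, 0, 0, 0, 9.83], [0, 0, 0, 0, 0, 9.83], [0, 0, 0, 0, 0, 0]]}}

```text
time: 31.18
eef_pos: [0.5983, -0.2926, 0.1152]
ee_rot: [-2.059, -2.37, 0.001]
force: [-0.1, 0.5, -2.6]
opening: 0.0554
gripper_force: 33.2
```

```bash
python3 -c "
from h import *
togo(.6000,-.2919,7.95)"
```

```text
t 31.175 pos [ 0.5983 -0.2926  0.1152] x [-1.397e-01  9.902e-01  8.000e-04] y [ 0.9902  0.1397 -0.0015] z [-1.6e-03  6.0e-04 -1.0e+00] F [-0.1  0.5 -2.6] op 0.0554 gf 33.2 q6 [-0.46  0.51  1.62 -0.    1.01 -0.6 ]
togo mm [ 0.5  1.8 -0. ] turn z 0.08
```

{"fn": "move_arm", "kwargs": {"deltas": [[0, 1, 30, 0, 0, 0], [0, 0, 30, 0, 0, 0], [0, 0, 26, 0, 0, 0], [0, 0, 15, 0, 0, 0], [0, 0, 2, 0, 0, 0]]}}

```text
time: 31.8
eef_pos: [0.5994, -0.2918, 0.0122]
ee_rot: [-2.058, -2.371, 0.001]
force: [0.5, 0.1, -2.2]
opening: 0.0558
gripper_force: 33.2
```

{"fn": "move_arm", "kwargs": {"deltas": [[0, 0, 1, 0, 0, 0], [0, 0, 1, 0, 0, 0], [0, 0, 1, 0, 0, 0], [0, 0, 0, 0, 0, 0]]}}

```text
time: 32.3
eef_pos: [0.6004, -0.2919, 0.0107]
ee_rot: [2.061, 2.37, 0.0]
force: [-0.9, 0.0, -1.7]
opening: 0.0555
gripper_force: 33.2
```

{"fn": "move_arm", "kwargs": {"deltas": [[0, 0, 1, 0, 0, 0], [0, 0, 0.7, 0, 0, 0], [0, 0, 0, 0, 0, 0]]}}

```text
time: 32.67
eef_pos: [0.6002, -0.2919, 0.0086]
ee_rot: [-2.061, -2.37, 0.0]
force: [0.2, 0.9, -1.9]
opening: 0.0555
gripper_force: 33.2
```

{"fn": "move_arm", "kwargs": {"deltas": [[0, 1, 0.6, 0, 0, 0], [0, 1, 0, 0, 0, 0], [0, 0, 0, 0, 0, 0]]}}

```text
time: 33.05
eef_pos: [0.6025, -0.2916, 0.0082]
ee_rot: [2.061, 2.37, 0.0]
force: [-0.2, 0.4, -2.0]
opening: 0.0556
gripper_force: 33.3
```

{"fn": "move_arm", "kwargs": {"deltas": [[0, 1, 0, 0, 0, 0], [0, 0, 0, 0, 0, 0]]}}

```text
time: 33.3
eef_pos: [0.6033, -0.2915, 0.0082]
ee_rot: [2.061, 2.371, 0.0]
force: [0.1, 1.0, -0.3]
opening: 0.0559
gripper_force: 33.3
```

{"fn": "move_arm", "kwargs": {"deltas": [[0, 0.8, 0, 0, 0, 0], [0, 0, 0, 0, 0, 0]]}}

```text
time: 33.55
eef_pos: [0.6038, -0.2914, 0.0082]
ee_rot: [-2.061, -2.37, 0.0]
force: [-1.9, -0.9, 1.4]
opening: 0.0558
gripper_force: 33.5
```

{"fn": "move_arm", "kwargs": {"deltas": [[0, 0.7, 0, 0, 0, 0], [0, 0, 0, 0, 0, 0]]}}

```text
time: 33.8
eef_pos: [0.6038, -0.2913, 0.0082]
ee_rot: [-2.061, -2.37, 0.001]
force: [-5.1, -1.6, 3.6]
opening: 0.056
gripper_force: 33.9
```

{"fn": "move_arm", "kwargs": {"deltas": [[2, 0, 0, 0, 0, 0], [2, 0, 0, 0, 0, 0], [1.5, 0, 0, 0, 0, 0], [0, 0, 0, 0, 0, 0]]}}

```text
time: 34.3
eef_pos: [0.6032, -0.2866, 0.0082]
ee_rot: [-2.062, -2.37, 0.002]
force: [-5.4, -3.9, 1.5]
opening: 0.0555
gripper_force: 33.6
```

{"fn": "move_arm", "kwargs": {"deltas": [[0.8, 0, 0, 0, 0, 0], [0, 0, 0, 0, 0, 0]]}}

```text
time: 34.55
eef_pos: [0.6031, -0.2859, 0.0082]
ee_rot: [-2.062, -2.37, 0.002]
force: [-5.3, -5.5, 2.2]
opening: 0.0556
gripper_force: 33.6
```

{"fn": "move_arm", "kwargs": {"deltas": [[0.8, 0, 0, 0, 0, 0], [0, 0, 0, 0, 0, 0]]}}

```text
time: 34.8
eef_pos: [0.603, -0.2853, 0.0082]
ee_rot: [2.062, 2.37, -0.002]
force: [-5.9, -5.1, 1.3]
opening: 0.056
gripper_force: 33.5
```

{"fn": "move_arm", "kwargs": {"deltas": [[0.7, 0, 0, 0, 0, 0], [0, 0, 0, 0, 0, 0]]}}

```text
time: 35.05
eef_pos: [0.6031, -0.2853, 0.0082]
ee_rot: [2.061, 2.37, -0.003]
force: [-4.2, -8.6, 0.2]
opening: 0.0556
gripper_force: 33.3
```

{"fn": "move_arm", "kwargs": {"deltas": [[-1.5, -1, 0, 0, 0, 0], [0, 0, 0, 0, 0, 0]]}}

```text
time: 35.3
eef_pos: [0.603, -0.2853, 0.0082]
ee_rot: [2.061, 2.37, 0.0]
force: [-0.8, -1.9, -0.4]
opening: 0.0558
gripper_force: 33.4
```

{"fn": "move_arm", "kwargs": {"deltas": [[0, 0, 0, 0, 0, 0], [0, 0, 0, 0, 0, 0], [0, 0, 0, 0, 0, 0]], "grip": 85}}

```text
time: 35.67
eef_pos: [0.603, -0.285, 0.0082]
ee_rot: [2.061, 2.371, 0.0]
force: [-0.7, -0.4, -1.1]
opening: 0.085
gripper_force: 0.0
```

{"fn": "move_arm", "kwargs": {"deltas": [[0, 0, -20, 0, 0, 0], [0, 0, -30, 0, 0, 0], [0, 0, -20, 0, 0, 0], [-35, 0, 0, 0, 0, 0], [-35, 0, 0, 0, 0, 0]]}}

```text
time: 36.3
eef_pos: [0.6132, -0.3552, 0.0799]
ee_rot: [2.059, 2.37, 0.001]
force: [0.4, -0.1, -0.7]
opening: 0.085
gripper_force: 0.0
```

{"fn": "move_arm", "kwargs": {"deltas": [[0, 0, 0, 0, 0, 0], [0, 0, 0, 0, 0, 0], [0, 0, 0, 0, 0, 0], [0, 0, 0, 0, 0, 0], [0, 0, 0, 0, 0, 0]], "grip": 0, "squeeze": 20}}

```text
time: 36.92
eef_pos: [0.6126, -0.354, 0.0782]
ee_rot: [-2.061, -2.371, 0.0]
force: [0.8, 0.3, 0.3]
opening: -0.0002
gripper_force: 0.0
```

```bash
python3 -c "
from h import *
st()
w=cam('wrist','e')"
```

```text
t 36.925 pos [ 0.6126 -0.354   0.0782] x [-1.393e-01  9.902e-01  1.000e-04] y [ 9.902e-01  1.393e-01 -1.000e-04] z [-1.e-04  1.e-04 -1.e+00] F [0.8 0.3 0.3] op -0.0002 gf 0.0 q6 [-0.53  0.61  1.54  0.    0.99 -0.67]
```

View pics/e.png

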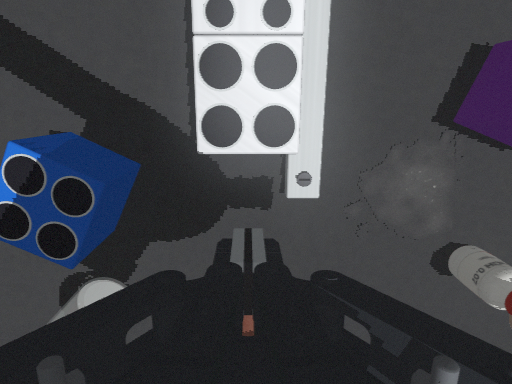

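The row is aligned with no visible gaps (wrist: short block (250,95), free end at row 153); the closed fingers are centred behind it at (247,235). Now descend and push.

{"fn": "move_arm", "kwargs": {"deltas": [[0, 0, 20, 0, 0, 0], [0, 0, 25, 0, 0, 0], [0, 0, 18, 0, 0, 0], [0, 0, 6, 0, 0, 0], [0, 0, 0, 0, 0, 0]]}}

```text
time: 37.6
eef_pos: [0.6124, -0.3544, 0.0086]
ee_rot: [-2.061, -2.37, 0.0]
force: [-0.2, -0.0, 0.2]
opening: 0.0002
gripper_force: 0.0
```

{"fn": "move_arm", "kwargs": {"deltas": [[9, 0, 0, 0, 0, 0], [8, 0, 0, 0, 0, 0], [3, 0, 0, 0, 0, 0], [0, 0, 0, 0, 0, 0]]}}

```text
time: 38.1
eef_pos: [0.6099, -0.3344, 0.0095]
ee_rot: [2.061, 2.371, 0.0]
force: [-0.2, -0.2, 0.3]
opening: 0.0001
gripper_force: 0.0
```

```bash
python3 -c "
from h import *
s=st(); d=(s['eef_pos'][:2]-[.6016,-.0719])
print('gx,gy',d@[.9904,.1383],d@[-.1383,.9904])"
```

```text
t 38.1 pos [ 0.6099 -0.3344  0.0095] x [-1.393e-01  9.902e-01 -3.000e-04] y [9.902e-01 1.393e-01 3.000e-04] z [ 4.e-04 -2.e-04 -1.e+00] F [-0.2 -0.2  0.3] op 0.0001 gf 0.0 q6 [-0.5   0.68  1.6  -0.    0.86 -0.64]
gx,gy -0.028029699509768816 -0.2610936003733873
```

{"fn": "move_arm", "kwargs": {"deltas": [[3, 0, 0, 0, 0, 0], [3, 0, 0, 0, 0, 0], [0, 0, 0, 0, 0, 0]]}}

```text
time: 38.48
eef_pos: [0.6088, -0.3285, 0.0091]
ee_rot: [-2.061, -2.371, 0.0]
force: [-0.7, 0.2, 0.1]
opening: -0.0001
gripper_force: 0.0
```

{"fn": "move_arm", "kwargs": {"deltas": [[1, 0, 0, 0, 0, 0], [1, 0, 0, 0, 0, 0], [0, 0, 0, 0, 0, 0]]}}

```text
time: 38.85
eef_pos: [0.6086, -0.3267, 0.0091]
ee_rot: [-2.061, -2.371, -0.0]
force: [0.1, -0.6, -0.8]
opening: -0.0
gripper_force: 0.0
```

{"fn": "move_arm", "kwargs": {"deltas": [[1, 0, 0, 0, 0, 0], [0, 0, 0, 0, 0, 0]]}}

```text
time: 39.1
eef_pos: [0.6085, -0.3257, 0.0091]
ee_rot: [-2.061, -2.371, 0.0]
force: [-0.4, -0.2, -0.9]
opening: -0.0002
gripper_force: 0.0
```

{"fn": "move_arm", "kwargs": {"deltas": [[1, 0, 0, 0, 0, 0], [0, 0, 0, 0, 0, 0]]}}

```text
time: 39.35
eef_pos: [0.6085, -0.3254, 0.0092]
ee_rot: [2.061, 2.37, -0.001]
force: [-0.2, -4.4, -1.6]
opening: 0.0001
gripper_force: 2.1
```

Contact. Raise the push to about 15 N.

{"fn": "move_arm", "kwargs": {"deltas": [[1, 0, 0, 0, 0, 0], [0, 0, 0, 0, 0, 0]]}}

```text
time: 39.6
eef_pos: [0.6086, -0.3254, 0.0094]
ee_rot: [2.06, 2.369, -0.001]
force: [-0.4, -8.4, -2.8]
opening: -0.0001
gripper_force: 4.2
```

{"fn": "move_arm", "kwargs": {"deltas": [[1, 0, 0, 0, 0, 0], [0, 0, 0, 0, 0, 0]]}}

```text
time: 39.85
eef_pos: [0.6086, -0.3253, 0.0096]
ee_rot: [2.059, 2.368, -0.002]
force: [-0.8, -11.6, -2.6]
opening: 0.0002
gripper_force: 6.2
```

{"fn": "move_arm", "kwargs": {"deltas": [[0.9, 0, 0, 0, 0, 0], [0, 0, 0, 0, 0, 0], [0, 0, 0, 0, 0, 0], [0, 0, 0, 0, 0, 0], [0, 0, 0, 0, 0, 0]]}}

```text
time: 40.48
eef_pos: [0.6087, -0.3252, 0.0097]
ee_rot: [2.058, 2.367, -0.003]
force: [0.2, -15.3, -2.2]
opening: -0.0001
gripper_force: 7.8
```

{"fn": "move_arm", "kwargs": {"deltas": [[0, 0, 0, 0, 0, 0], [0, 0, 0, 0, 0, 0], [0, 0, 0, 0, 0, 0], [0, 0, 0, 0, 0, 0]]}}

```text
time: 40.98
eef_pos: [0.6087, -0.3252, 0.0098]
ee_rot: [2.058, 2.367, -0.003]
force: [-0.7, -15.8, -2.8]
opening: 0.0002
gripper_force: 7.8
```

{"fn": "move_arm", "kwargs": {"deltas": [[-2, 0, 0, 0, 0, 0], [-3, 0, 0, 0, 0, 0], [-12, 0, 0, 0, 0, 0], [-12, 0, 0, 0, 0, 0], [0, 0, 0, 0, 0, 0]]}}

```text
time: 41.6
eef_pos: [0.6122, -0.3518, 0.0091]
ee_rot: [2.062, 2.369, 0.0]
force: [-0.1, 0.3, 0.2]
opening: 0.0001
gripper_force: 0.0
```

{"fn": "move_arm", "kwargs": {"deltas": [[0, 0, -25, 0, 0, 0], [0, 0, -40, 0, 0, 0], [0, 0, -40, 0, 0, 0], [25, 0, -20, 0, 0, 0], [0, 0, 0, 0, 0, 0]]}}

```text
time: 42.22
eef_pos: [0.6093, -0.325, 0.1361]
ee_rot: [2.059, 2.37, 0.001]
force: [0.4, -0.3, 0.0]
opening: 0.0
gripper_force: 0.0
```

Run:
```python
from h import *
np.set_printoptions(precision=4,suppress=True)
st(); w=cam("wrist","f"); s=cam("scene")
im=cv2.resize(s["frame"][150:330,200:430,::-1],(490,384)); cv2.imwrite("pics/f.png",np.hstack([w["frame"][:,100:410,::-1],im]))
g=cv2.cvtColor(w["frame"],cv2.COLOR_RGB2GRAY)
k,_,S,P=cv2.connectedComponentsWithStats((g<110).astype(np.uint8))
ok=[i for i in range(1,k) if 50<S[i,4]<2500 and S[i,2]<1.5*S[i,3] and S[i,3]<1.5*S[i,2]]
p=cast(w,P[ok],.064)[:,:2]-[.6016,-.0719]
print(np.c_[P[ok],S[ok,4],1e3*p@[.9904,.1383],1e3*p@[-.1383,.9904]].round(1))
```

```text
t 42.225 pos [ 0.6093 -0.325   0.1361] x [-0.1399  0.9902 -0.0012] y [0.9902 0.1399 0.0022] z [ 0.0024 -0.0009 -1.    ] F [ 0.4 -0.3  0. ] op 0.0 gf 0.0 q6 [-0.49  0.52  1.55  0.    1.07 -0.63]
[[ 225.    17.5  355.   -42.  -130.5]
 [ 268.    17.6  347.   -14.  -130.4]
 [ 225.5   50.6  337.   -42.  -150.5]
 [ 267.5   50.7  326.   -13.9 -150.5]
 [ 226.    82.1  309.   -42.  -170.5]
 [ 266.9   82.2  302.   -13.9 -170.5]
 [ 497.3  114.6  745.   149.1 -191.8]
 [ 226.4  119.3  731.   -42.1 -195.4]
 [ 266.2  119.4  715.   -14.  -195.5]
 [ 476.2  151.5  692.   139.1 -217.9]
 [ 226.7  161.6  691.   -42.4 -225.7]
 [ 265.4  161.5  655.   -14.  -225.5]
 [ 289.8  195.7   65.     4.8 -251.6]
 [ 499.7  300.   117.   182.  -341.1]
 [ 506.8  307.2   61.   189.4 -348. ]
 [ 504.4  324.7  129.   191.  -365. ]]
```

View pics/f.png

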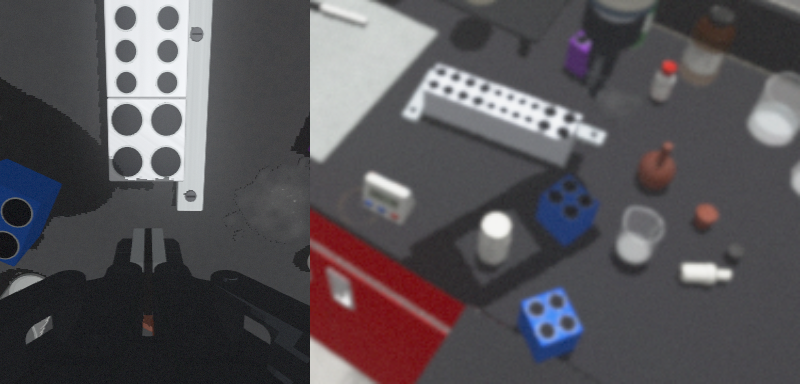

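The wells line up (x = -14/-42 mm for all blocks), with mid centred at y = -140.5 and short at -210.5. That means no gaps, and the bystanders stand where they were.

```bash
python3 -c "
from workcell import r
print(r.finish_job())"
```

```text
the job is handed in; nothing more can be done
None
```

The three blocks stand in the guide in order of length, with the longest at the short leg, flush along the rail and without gaps; I closed the row with a push of about 15 N, held for a moment, and handed the job in at about 42 s.

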